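# Clip the temperature probe onto the warming bath

## Robot

A 6-joint arm with a two-finger parallel gripper is mounted at the origin on the work surface. World frame = base frame: x ahead of the robot, y to its left, z up, the work surface at z = 0. Lengths are in mm, angles in rad, forces in N, time in s.
With the tool pointing down it reaches from about 325 to 850 mm from the base axis. Payload 15.5 kg.
Tool frame: the origin (TCP) lies midway between the tips of the shut fingers; the grasp point (between the pads) lies r.tcp_to_grasp behind it (r.tcp_to_grasp is the distance from the TCP to the grasp point, in mm); z points along the fingers, y is the line along which they close (so a half turn about z gives the same grasp; the last joint's range is limited). The gripper opens to 91 mm and grips with 3 to 60 N. Pads are 32 mm wide; open, the fingers measure 118 mm over their backs; the gripper's body (76 mm by 178 mm) begins 60 mm behind the grasp point.
Start: joints at [1.218, 0.494, 1.345, -0, 1.302, -0.096], TCP at [159.341, 604.348, 213.915] pointing down, gripper open.
Joint ranges: [-2.91, 2.91], [-0.82, 2.16], [0.22, 2.67], [-1.22, 4.37], [0.12, 2.79], [-3.08, 3.08]. Speed limits (rad/s): [1.89, 1.89, 2.57, 3.01, 3.01, 3.01].

## Interface

Orientations are given as a rotation vector (axis times angle).
In Python, from workcell import r, claw, eyes, ticket, models gives the robot as it stands. The module is installed in compiled form; this text tells all that it offers. Calls block until the motion is done:
- r.move_ptp(position, orientation): joint-space move of the TCP to a pose.
- r.move_linear(position, ori=None, max_speed=150): straight line of the TCP; ori=None keeps the orientation; max_speed is the mean speed in mm/s.
- r.movej(angles): joint-space move.
- claw.let_go() and claw.clamp(newtons=None): open the fingers fully, or close them until they stop; newtons is the grip in N (None keeps the last).
- r.wait(seconds).
- r.inverse_kinematics(position, orientation): joint angles nearest the present ones, or None.
- r.get_obs(): the state.
- eyes.camera(name): name is "side" or "top"; returns the picture (400x640x3 uint8, blue, green, red); there is no depth.
- eyes.get_calibration(name): a dict with "fx", "fy", "cx", "cy" (pixels), "k1" (the pictures are not rectified: a ray, as slopes to the right and down, at radius r is drawn at 1 + k1 r^2 times it, then the intrinsics apply), "xyz" and "attitude" of the camera in the world. Camera axes: x right, y down, z forward; pixel columns grow to the right and rows downward; lengths in mm; the calibration is good to about 2 mm. A picture is of the moment at which its call begins. get_calibration takes no time and is no camera call.
A pose or a line that the arm cannot do raises r.MotionError and nothing moves.
- ticket.close_job(): hands the job in; it is judged then, once.
Trained networks look in the newest picture that a camera, given by its name, has taken for a name from the list of things; names that differ only in an ending like _2 or _b are one class to them, and where a whole thing is asked for, a point or a joint stands for the part that bears it (a point fixed in the world has none). Each returns a list of dicts, best first, with "p" (0 to 1); they miss things now and then, are a little off and sometimes report something else, mostly with a low value. They report only what shows in the picture. A call takes as long as a camera call.
- models.trace(camera, name): "region" (400x640 bool, what is visible of it) and "point" ([column, row] in pixels, amid what is visible of it).
The state is a dict: "time_s": time; "joints": joint angles; "joint_vel": joint speeds; "effort": joint torques, N m; "ee_pos": TCP position; "ee_rot": TCP orientation; "ft_force": force on the tool from outside, world axes, zero at the start; "torque": the same for the moment, N m; "grip_width": finger opening in mm; "finger_force": force on a finger pad.
Only numpy, scipy, OpenCV 4.12 (cv2) and the standard library are available. Lean on these libraries where they do the work, as an engineer would, in place of code of your own. Each camera call takes 0.05 s, during which the arm holds its last target. There are 200 camera calls.

## Task

Squeeze the red self-closing probe clip open, lift it off its parking stand and set it, held open, astride the front wall of the warming bath with the steel probe inside the bath. With its throat down on the rim, push it along the wall against the orange sprung plunger of the blue sensor until the plunger pushes back with about 4 N (3 to 5 N, never hard), then, keeping it down on the rim, let the clip close so that it grips the wall upright, fully seated, and keeps the plunger pressed by itself. Be gentle with the rim, and leave everything else on the table alone.

Things in the scene. Friction and masses are not known exactly. Their poses are not given: they have to be found in the camera images.
- clip: Red and black self-closing probe clip, 0.14 kg. Origin: middle of its throat, the underside of the black block (18 x 44 x 24 mm, with a 10 x 44 mm rib up to 48 mm), which rests on the wall the clip straddles. z up, x across the wall, y along it. Red levers on the +x and -x sides. It starts gripping the stand's blade, throat on its top.
- clip_grip (a point): Point to pinch, 64 mm above the clip's origin, midway between the two red paddles, which stand at +x and -x of it: 28 mm wide (y), 4 mm thick, 49 to 76 mm above the origin. Pinch along the clip's x. On an 8 mm wall they lean out and measure 58 mm over all at mid-height, 66 at the tops; squeezed to 29 mm they are upright against a firm stop.
- jaw (a joint): How far both levers (they move together) are squeezed, rad: 0 gripping an 8 mm wall, 0.33 fully open at the firm stop, -0.1 shut on nothing. 16 N on each paddle begins to open, 21 N holds fully open, 40 to 60 N is safe. The jaws hang 5 to 27 mm below the origin, 36 mm wide (y); fully open they are 31 mm apart. On an 8 mm wall each presses with 20 N.
- clip_face (a point): Middle of the part of the block's flat +y face that meets the plunger: 22 mm to +y of the clip's origin and 36 mm above it. Pushed at the paddles, the clip tips towards the plunger as the pinch loosens, unless its throat is pressed down on the rim with some 10 N.
- probe_tip (a point): Lower end of the steel probe rod, at (32, -26, -78) mm in the clip's frame. The rod (6 mm thick) leaves the block at y = -26 mm, runs to x = +32 mm at 12 mm above the origin and hangs straight down from there.
- stand: Parking stand, fixed: a dark foot 100 x 90 x 12 mm (x, y, z) with an upright blade 8 mm thick (x), 60 mm wide (y), its top 100 mm above the table. Origin on the table under the middle of the blade. The clip's axes are along the stand's.
- bath: Warming bath, empty, fixed: open metal tray 240 x 340 x 100 mm (x, y, z) with 8 mm walls. Origin on the table under its centre. The clip goes on the front wall, at -x, nearest the robot: mid-plane at x = -116 mm, running along y, rim 100 mm above the table. The clip stands there with its x and y along the bath's, so that the probe is inside.
- sensor: Blue sensor block, fixed on the bath's front wall towards its +y end: 40 x 50 mm (x, y), rising 55 mm above the rim. Origin on the rim at its middle, axes as the bath's. The free wall lies to its -y side. A dark barrel 18 mm thick leaves its -y face and carries the orange plunger button, 14 mm in diameter.
- plunger_axis (a point): Point on the sensor's -y face, 36 mm above the rim, where the plunger's axis (along y) leaves it. The unpressed button's face stands 20 to 44 mm from here towards -y, screwed differently each time: not measured, to be seen or felt. Pressed to +y it yields 1 mm per 0.8 N, up to 10 mm (8 N), then is solid.
- pin_big: Bystander: large wooden rolling pin, 60 mm thick, 410 mm long. Origin under its middle.
- pin_small: Bystander: small wooden rolling pin, 44 mm thick, 340 mm long. Origin under its middle.
- flour_jar: Bystander: storage jar, 80 mm across, 130 mm tall. Origin under its middle.
- soap: Bystander: green bottle, 60 mm across, 190 mm tall. Origin under its middle.
- bowl: Bystander: steel bowl, 180 mm across, 80 mm tall. Origin under its middle.
- cutter: Bystander: round steel biscuit cutter, 64 mm across, 30 mm tall. Origin under its middle.
- spatula: Bystander: spatula lying on the table. Origin under its middle.

How it is judged (in metres and radians):
On the way, in this order (a step that is already met when the one before it is completed fails the run):
1. the clip is lifted off the stand: its throat more than 35 mm above the blade's top or 60 mm to the side of it ((height (world z) of clip above 0.135 m or horizontal distance between clip and stand above 0.06 m)), for 0.1 s.
2. the clip, squeezed open (lever joint above 0.12 rad), sits astride the bath's front wall with its throat down on the rim (within 4 mm), jaws on both sides (z of clip in the frame of bath between 0.096 and 0.104 m and x of clip in the frame of bath between -0.128 and -0.104 m and value of joint jaw above 0.12 rad), for 0.1 s.
At the end, for the whole second after the job is handed in: The clip, let go and at rest, grips the front wall (joint within 0.05 rad of 0), throat on the rim within 4 mm in height and 12 mm across, upright within 0.12 rad, along the bath within 0.15 rad, probe inside, and by itself presses the plunger with 2 to 6.5 N (z of clip in the frame of bath between 0.096 and 0.104 m and x of clip in the frame of bath between -0.128 and -0.104 m and value of joint jaw between -0.05 and 0.05 rad and angle between clip's own z axis and vertical below 0.12 rad and angle between the x axis of clip and the x axis of bath, either way round below 0.15 rad and x of probe_tip in the frame of bath above -0.105 m and contact force between clip and sensor between 2 and 6.5 N and linear speed of clip below 0.01 m/s); the robot touches nothing.
It fails at once if the sensor is pushed with more than 11 N (contact force between clip and sensor above 11 N).
It fails at once if the clip is rammed onto the bath (more than 75 N in all between them; its own grip makes up about 35 N) (contact force between clip and bath above 75 N).
It fails at once if the robot itself pushes the sensor with more than 3 N (contact force between any of the fingers, the arm and sensor above 3 N).
It fails at once if a bystander is shifted by more than 25 mm (distance of any of pin_big, pin_small, flour_jar, soap, bowl, cutter, spatula from where it was at the start of the episode above 0.025 m).
It also fails if it takes over 70 s, if anything falls off the work surface, if the arm or the gripper's body presses on something with over 40 N, if the wrist force passes 120 N, or if a joint passes its speed limit or range.

## Working session

There is one attempt and no reset: what is moved stays moved. The work goes in short steps, each a Python script; the robot and the scene stay as the last script left them, time stands still between calls to the robot, and variables do not carry over. Pictures are saved under pics/ and viewed, at most 10 in all, crops included, and the job is handed in when it is done.

```bash
mkdir -p pics; python3 - <<'E'
from workcell import r,claw,eyes,ticket,models
import cv2,numpy as np
for c in("top","side"):
    cv2.imwrite(f"pics/{c}0.png",eyes.camera(c)); print(c,eyes.get_calibration(c))
    for n in("clip","stand","bath","sensor","clip_grip","plunger_axis"):
        try:
            for d in models.trace(c,n)[:2]:
                ys,xs=np.where(d["region"]); print(n,round(d["p"],2),np.round(d["point"],1),xs.min(),xs.max(),ys.min(),ys.max(),len(xs))
        except Exception as e: print(n,repr(e))
o=r.get_obs();print(o,r.tcp_to_grasp)
E
```

```text
top {'fx': 461.0918234318428, 'fy': 461.0918234318428, 'cx': 323.17127594461675, 'cy': 191.5742105427779, 'k1': -0.0007745974770881951, 'xyz': array([ 188.34550043,   -1.79277959, 1698.58592646]), 'attitude': array([-2.14547501,  2.05241113, -0.233032  ])}
clip 0.8 [428.3 225.3] 420 435 214 234 247
stand 0.93 [419.2 231.3] 406 435 217 246 558
bath 0.78 [315.  171.2] 259 363 130 213 6541
sensor 0.65 [283.2 191.7] 274 297 187 201 238
sensor 0.38 [478.5 198.4] 453 501 174 221 1860
clip_grip 0.7 [430.5 225.3] 420 433 214 233 206
plunger_axis 0.69 [284.  193.2] 274 296 185 201 264
side {'fx': 483.87345467845535, 'fy': 483.87345467845535, 'cx': 326.3691257299765, 'cy': 198.10992877218303, 'k1': -0.05870233006640399, 'xyz': array([ -175.94641495, -1031.62570008,   935.0269082 ]), 'attitude': array([-2.0922184 ,  0.62347105, -0.36415971])}
clip 0.92 [376.3 266.5] 363 388 245 282 516
stand 0.75 [370.7 297.3] 345 394 271 318 1130
bath 0.92 [346.3 194.1] 289 401 150 241 6563
bath 0.42 [371.8 296.6] 346 393 277 317 1059
sensor 0.8 [300.2 173.3] 291 308 157 186 387
clip_grip 0.7 [346.3 196.2] 289 400 151 241 6565
plunger_axis 0.83 [297.3 171. ] 292 307 158 186 338
{'time_s': 0.7, 'joints': array([ 1.21748999e+00,  4.93570201e-01,  1.34549947e+00,  4.51904906e-06,
        1.30251533e+00, -9.54910415e-02]), 'joint_vel': array([-0.0013873 ,  0.00033494,  0.00013252, -0.00063466, -0.00161368,
       -0.00044103]), 'effort': array([-1.26368028e-03, -8.78550768e+01, -3.82190359e+01,  7.03803822e-02,
        4.38230415e-02,  6.92503522e-05]), 'ee_pos': array([159.34451349, 604.34352739, 213.93368588]), 'ee_rot': array([-4.03856192e-01, -3.11552381e+00, -1.32378685e-05]), 'ft_force': array([0.44523095, 0.09845627, 0.53162137]), 'torque': array([-0.02462453,  0.02314137,  0.00888375]), 'finger_force': 0.0, 'grip_width': 91.04873078680313} 18.8
```

```bash
python3 - <<'E'
import cv2
t=cv2.imread("pics/top0.png")[110:270,240:520]; s=cv2.imread("pics/side0.png")[135:335,270:430]
cv2.imwrite("pics/t.png",cv2.resize(t,(798,456),interpolation=2)); cv2.imwrite("pics/s.png",cv2.resize(s,(480,600),interpolation=2))
E
```

```text
(no output)
```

View pics/top0.png

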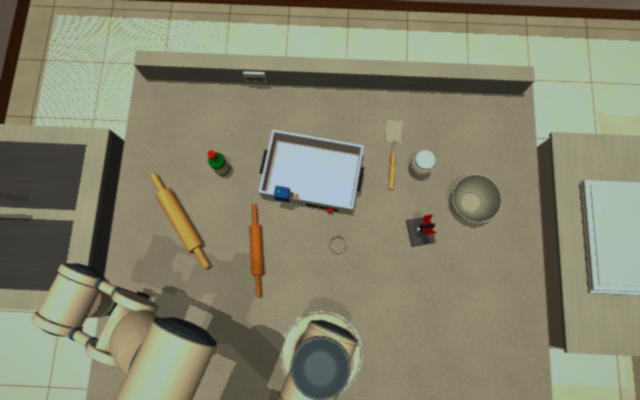

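View pics/t.png

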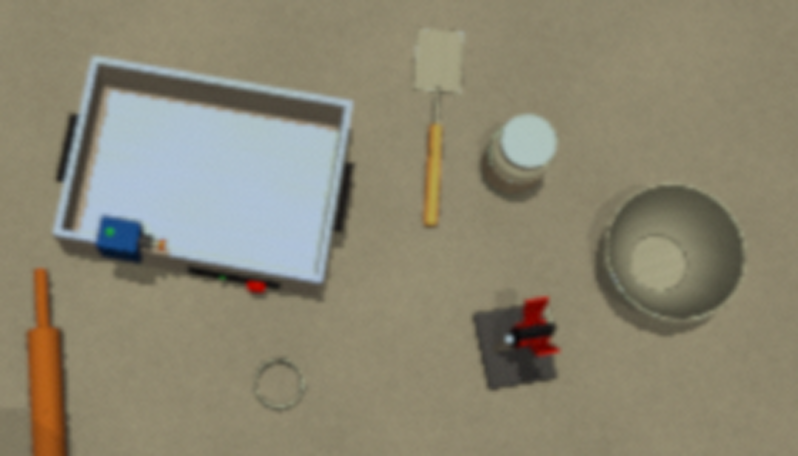

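View pics/s.png

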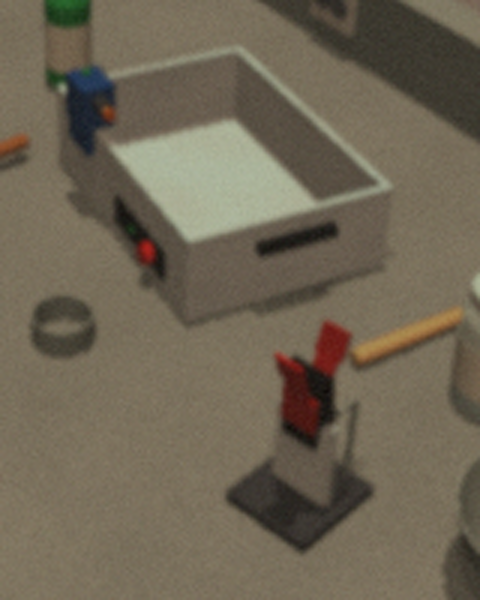

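The top view shows the bath with its front wall at the bottom, the sensor at the left end (around px 283,192) with the orange plunger at about (296,196), and the clip on its stand at about (428,225). The side view shows the probe rod to the right of the blade. Next I fit box models to the traced masks in both views.

```bash
cat > h.py <<'E'
from workcell import r,claw,eyes,ticket,models
import cv2,numpy as np
from scipy.spatial.transform import Rotation as R
from scipy.optimize import minimize
def proj(c,P):
    k=eyes.get_calibration(c); Rm=R.from_rotvec(k["attitude"]).as_matrix()
    q=(np.atleast_2d(P)-k["xyz"])@Rm; s=q[:,:2]/q[:,2:]; s=s*(1+k["k1"]*(s**2).sum(1,keepdims=True))
    return s*[k["fx"],k["fy"]]+[k["cx"],k["cy"]]
def box(x0,x1,y0,y1,z0,z1): return np.array([[x,y,z] for x in(x0,x1) for y in(y0,y1) for z in(z0,z1)],float)
def place(B,p,z=0):
    c,s=np.cos(p[2]),np.sin(p[2]); return B@np.array([[c,s,0],[-s,c,0],[0,0,1]])+[p[0],p[1],z]
S=8
def render(c,boxes,p,z=0):
    m=np.zeros((400*4,640*4),np.uint8)
    for B in boxes:
        h=cv2.convexHull(((proj(c,place(B,p,z))+.5)*4-.5).astype(np.float32))
        cv2.fillConvexPoly(m,np.round(h*16).astype(np.int32),255,shift=4)
    return cv2.resize(m,(640,400),interpolation=cv2.INTER_AREA)/255.
def fit(masks,boxes,p0,z=0,scale=(15,15,.15)):
    f=lambda q:sum(np.abs(render(c,boxes,q*scale,z)-m).sum() for c,m in masks.items())
    s=np.array(scale,float); q0=np.array(p0)/s
    for st in(1,.3,.1):
        sim=np.vstack([q0]+[q0+st*e for e in np.eye(3)]); o=minimize(f,q0,method="Nelder-Mead",options=dict(initial_simplex=sim,xatol=.005,fatol=.3,maxfev=150)); q0=o.x
    return q0*s,o.fun
BATH=[box(-120,120,-170,170,0,100)]
SENS=[box(-20,20,-25,25,0,55)]
STAND=[box(-50,50,-45,45,0,12),box(-4,4,-30,30,0,100)]
CLIP=[box(-9,9,-22,22,100,124),box(-5,5,-22,22,124,148)]+[np.array([[s*a,y,z] for y in(-14,14) for a,z in((20,149),(24,149),(29,176),(33,176))]) for s in(1,-1)]
PROBE=[box(29,35,-29,-23,22,112),box(0,35,-29,-23,109,115)]
E
cat > loc.py <<'E'
from h import *
def ray(c,uv,z):
    f=lambda q:((proj(c,[q[0],q[1],z])[0]-uv)**2).sum()
    return minimize(f,[400,0],method="Nelder-Mead",options=dict(xatol=.01,fatol=1e-4)).x
M={}
for c in("top","side"):
    eyes.camera(c); M[c]={n:(lambda t:t[0]["region"] if t else None)(models.trace(c,n)) for n in("clip","stand","bath","sensor")}
b0=ray("top",[311,172],50)
bm={c:(M[c]["bath"]|M[c]["sensor"]).astype(float) for c in M}
SB=[box(-136,-96,85,135,100,155)]
b,e=fit(bm,BATH+SB,[*b0,-.1]); print("bath",b,e)
for c in M: print(c,fit({c:bm[c]},BATH+SB,b))
sx=ray("top",[283,192],155); s,e=fit({c:M[c]["sensor"].astype(float) for c in M},[box(-20,20,-25,25,100,155)],[*sx,b[2]],scale=(10,10,.001)); print("sensor",s,e,"in bath",place(np.array([[s[0]-b[0],s[1]-b[1],0]]),[0,0,-b[2]]))
st0=ray("top",[420,232],12); sm={c:(M[c]["stand"]|M[c]["clip"]).astype(float) for c in M}
best=None
for base in(.15,.15+np.pi):
    st,e=fit(sm,STAND+CLIP+PROBE,[*st0,base]); print("stand",st,e)
    if best is None or e<best[1]: best=(st,e)
st=best[0]
np.savez("loc.npz",b=b,s=s,st=st)
out=[]
for c,(y,x,hh,w) in dict(top=(110,240,160,280),side=(135,270,200,160)).items():
    im=cv2.resize(eyes.camera(c)[y:y+hh,x:x+w],None,fx=2.8,fy=2.8)
    def dr(boxes,p,col,z=0):
        for B in boxes:
            h=cv2.convexHull(((proj(c,place(B,p,z))+.5-[x,y])*2.8-.5).astype(np.float32)); cv2.polylines(im,[np.round(h*16).astype(np.int32)],True,col,1,shift=4)
    dr(BATH,b,(0,255,255)); dr([box(-112,112,-162,162,100,100.1)],b,(0,255,255)); dr([box(-20,20,-25,25,100,155)],s,(255,255,0)); dr(STAND,st,(0,255,0)); dr(CLIP,st,(255,255,255)); dr(PROBE,st,(255,0,255))
    cv2.imwrite(f"pics/fit_{c}.png",im)
E
time python3 loc.py
```

```text
bath [ 6.41509303e+02  5.87325881e+01 -1.39212958e-01] 519.592156862745
top (array([ 6.40988327e+02,  5.98425250e+01, -1.40633054e-01]), np.float64(322.43529411764706))
side (array([ 6.41907523e+02,  5.82707127e+01, -1.32447278e-01]), np.float64(178.36470588235295))
sensor [ 5.35742371e+02  1.55047455e+02 -1.39567598e-01] 124.88627450980391 in bath [[-118.1087016    80.70645605    0.        ]]Traceback (most recent call last):
  File "loc.py", line 17, in <module>
    st,e=fit(sm,STAND+CLIP+PROBE,[*st0,base]); print("stand",st,e)
         ~~~^^^^^^^^^^^^^^^^^^^^^^^^^^^^^^^^^
  File "h.py", line 23, in fit
    sim=np.vstack([q0]+[q0+st*e for e in np.eye(3)]); o=minimize(f,q0,method="Nelder-Mead",options=dict(initial_simplex=sim,xatol=.005,fatol=.3,maxfev=150)); q0=o.x
                                                        ~~~~~~~~^^^^^^^^^^^^^^^^^^^^^^^^^^^^^^^^^^^^^^^^^^^^^^^^^^^^^^^^^^^^^^^^^^^^^^^^^^^^^^^^^^^^^^^^^^^^
    res = _minimize_neldermead(fun, x0, args, callback, bounds=bounds,
                               **options)
    fxr = func(xr)
    fx = function(np.copy(x), *(wrapper_args + args))
  File "h.py", line 20, in <lambda>
    f=lambda q:sum(np.abs(render(c,boxes,q*scale,z)-m).sum() for c,m in masks.items())
               ~~~^^^^^^^^^^^^^^^^^^^^^^^^^^^^^^^^^^^^^^^^^^^^^^^^^^^^^^^^^^^^^^^^^^^^
  File "h.py", line 20, in <genexpr>
    f=lambda q:sum(np.abs(render(c,boxes,q*scale,z)-m).sum() for c,m in masks.items())
                          ~~~~~~^^^^^^^^^^^^^^^^^^^
  File "h.py", line 16, in render
    h=cv2.convexHull(((proj(c,place(B,p,z))+.5)*4-.5).astype(np.float32))
                       ~~~~^^^^^^^^^^^^^^^^
  File "h.py", line 6, in proj
    k=eyes.get_calibration(c); Rm=R.from_rotvec(k["attitude"]).as_matrix()
ValueError: time passes only in moves, steps and waits

real	0m14.015s
user	0m12.685s
sys	0m4.722s
```

```bash
sed -i 's/^def proj/K={c:eyes.get_calibration(c) for c in("top","side")}\ndef proj/; s/k=eyes.get_calibration(c);/k=K[c];/' h.py; sed -i 's/box(-136,-96,85,135,100,155)/box(-136,-96,56,106,100,155)/' loc.py; python3 loc.py
```

```text
bath [ 6.41330627e+02  5.89660551e+01 -1.41006899e-01] 432.10980392156864
top (array([ 6.41042472e+02,  5.98333428e+01, -1.41679797e-01]), np.float64(298.66274509803924))
side (array([ 6.41862759e+02,  5.86059521e+01, -1.41987486e-01]), np.float64(123.46274509803922))
sensor [ 5.35956677e+02  1.55651743e+02 -1.40615420e-01] 128.66666666666666 in bath [[-117.91632788   80.9168164     0.        ]]
stand [ 4.44805863e+02 -3.49501288e+02  1.99817652e-01] 384.0156862745098
stand [ 445.2747935  -349.94368462    3.34307715] 414.5803921568628
```

View pics/fit_top.png

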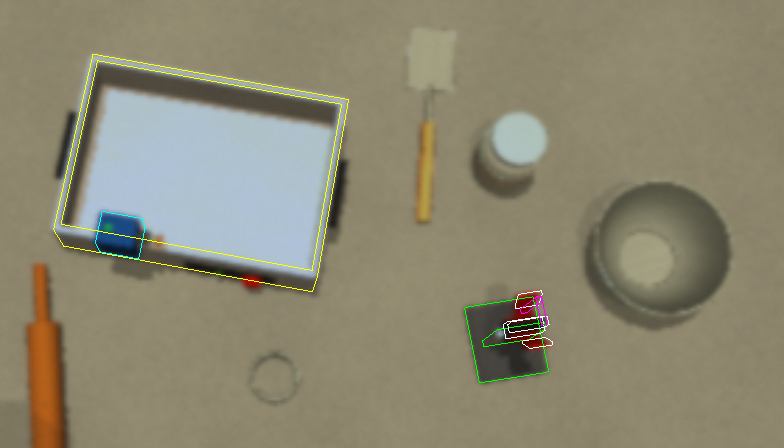

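View pics/fit_side.png

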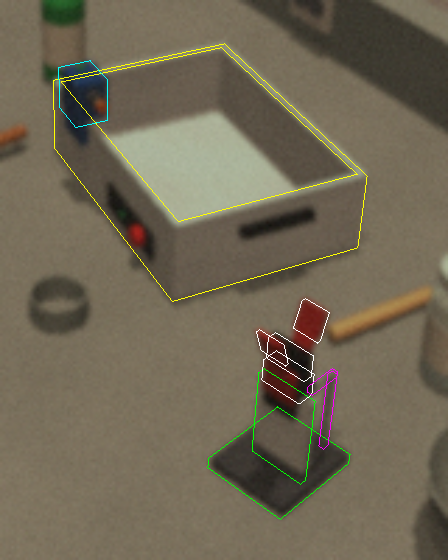

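The fits agree with both pictures. The clip's yaw is about 0.2, and the magenta rod matches the one seen, so the probe is on world +x. The bath's yaw is about -0.14, and the orange button shows at about (155,240) in the top crop, right of the sensor. Next: check the clip alone, including its height, then grasp.

```bash
cat >> h.py <<'E'
try: L=np.load("loc.npz"); b,sn,st=L["b"],L["s"],L["st"]
except Exception: pass
FLIP=0
def rot(yaw,flip):  # tool z down, tool y along clip x
    a=yaw+np.pi*flip; y=np.array([np.cos(a),np.sin(a),0]); z=np.array([0,0,-1.]); return R.from_matrix(np.c_[np.cross(y,z),y,z]).as_rotvec()
def tcp(p): return np.array([p[0],p[1],p[2]+64-r.tcp_to_grasp])  # clip origin -> TCP
def bw(x,y,z):  return place(np.array([[x,y,z]],float),b)[0]
def ft(n=6):
    a=[]
    for _ in range(n): a.append(r.get_obs()["ft_force"]); r.wait(.01)
    return R.from_rotvec([0,0,-b[2]]).apply(np.mean(a,0))  # in bath axes
E
python3 - <<'E'
from h import *
mk={}
for c in("top","side"): eyes.camera(c); mk[c]=models.trace(c,"clip")[0]["region"].astype(float)
for dz in(-8,-4,0,4,8):
    p,e=fit(mk,CLIP,st,z=dz,scale=(8,8,.001)); print(dz,p,round(e,1))
for f in(0,1):
    for y,P in((st[2],[*st[:2],100]),(b[2],bw(-116,-40,100)),(b[2],bw(-116,0,220))): print(f,r.inverse_kinematics(tcp(P),rot(y,f)))
E
```

```text
-8 [ 4.47061991e+02 -3.47067491e+02  2.00970025e-01] 312.7
-4 [ 4.45887148e+02 -3.48358992e+02  2.00447845e-01] 299.9
0 [ 4.45006872e+02 -3.49059406e+02  1.99670436e-01] 308.5
4 [ 4.43496263e+02 -3.51006836e+02  2.00476237e-01] 342.4
8 [ 4.40911284e+02 -3.53566534e+02  1.99824561e-01] 386.8
0 [-7.71538731e-01  4.87986180e-01  1.57614046e+00 -4.44089210e-16
  1.07746602e+00 -9.71356383e-01]
0 [-4.60402867e-02  4.34296833e-01  1.68163154e+00 -8.88178420e-16
  1.02566428e+00  9.49666121e-02]
0 [ 2.97024535e-02  3.12634066e-01  1.50023534e+00 -8.88178420e-16
  1.32872324e+00  1.70709352e-01]
1 [-0.77153873  0.48798618  1.57614046  0.          1.07746602  2.17023627]
1 [-4.60402867e-02  4.34296833e-01  1.68163154e+00 -8.88178420e-16
  1.02566428e+00 -3.04662604e+00]
1 [ 2.97024535e-02  3.12634066e-01  1.50023534e+00 -4.44089210e-16
  1.32872324e+00 -2.97088330e+00]
```

```bash
python3 - <<'E'
from h import *
o=r.get_obs(); p=o["ee_pos"].copy(); p[2]=330; r.move_linear(p,max_speed=250)
ro=rot(st[2],0)
r.move_ptp(tcp([*st[:2],220]),ro)
print(r.get_obs()["time_s"],ft())
r.move_linear(tcp([*st[:2],100]),max_speed=120)
print("down",ft()); cv2.imwrite("pics/g_top.png",eyes.camera("top")); cv2.imwrite("pics/g_side.png",eyes.camera("side")[150:330,290:450])
claw.clamp(50); r.wait(.3); o=r.get_obs(); print(o["time_s"],o["grip_width"],o["finger_force"],o["ft_force"],o["ee_pos"],tcp([*st[:2],100]))
E
python3 -c "
import cv2;i=cv2.imread('pics/g_side.png');cv2.imwrite('pics/g2.png',cv2.resize(i,None,fx=3,fy=3))"
```

```text
6.0917 [-0.05480047  0.07782193  0.14086195]
down [-0.22042274 -0.01312792  0.030488  ]
8.7167 28.398611052121097 50.00530455610715 [-0.73156162  2.66355304 24.17005545] [ 445.90243819 -350.39733501  147.02616594] [ 444.80586259 -349.50128761  145.2       ]
```

View pics/g2.png

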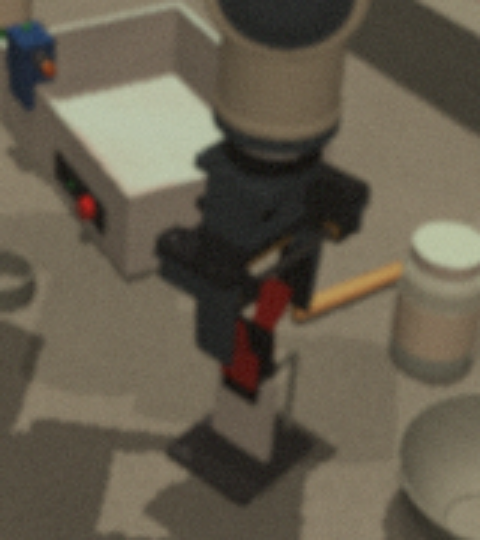

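The fingers (g2 picture, around 260,290) straddle both paddles. The clamp stopped at 28.4 mm with 50 N, so the jaw is fully open. Next: lift, carry and hover over the wall.

```bash
python3 - <<'E'
from h import *
r.move_linear(tcp([*st[:2],230]),max_speed=120)
o=r.get_obs(); print(o["time_s"],o["grip_width"],o["ft_force"])
r.move_ptp(tcp(bw(-116,-50,230)),rot(b[2],0))
r.move_linear(tcp(bw(-116,-50,145)),max_speed=120)
r.wait(.2); f0=ft(); np.save("f0.npy",f0); o=r.get_obs(); print(o["time_s"],o["grip_width"],f0)
for c in("top","side"): 
    i=eyes.camera(c); cv2.imwrite(f"pics/h_{c}.png",i)
    t=models.trace(c,"clip"); 
    for B in(PROBE,CLIP): print(c,np.round(proj(c,place(B[0],[*bw(-116,-50,0)[:2],b[2]],45)).mean(0),1))
    if t: print(np.round(t[0]["point"],1))
a=cv2.imread("pics/h_side.png")[130:270,270:430]; d=cv2.imread("pics/h_top.png")[130:270,240:400]
cv2.imwrite("pics/h2.png",cv2.resize(np.hstack([a,d]),None,fx=2.5,fy=2.5,interpolation=2))
E
```

```text
9.95 28.23300634069106 [ 0.81650296 -0.74641778 -1.96541706]
12.4833 28.320236122900138 [ 0.42487977  0.01122888 -1.90587633]
top [328.5 193.3]
top [319.5 198.1]
side [329.1 193.4]
side [316.4 179.4]
[317.7 177.9]
```

View pics/h2.png

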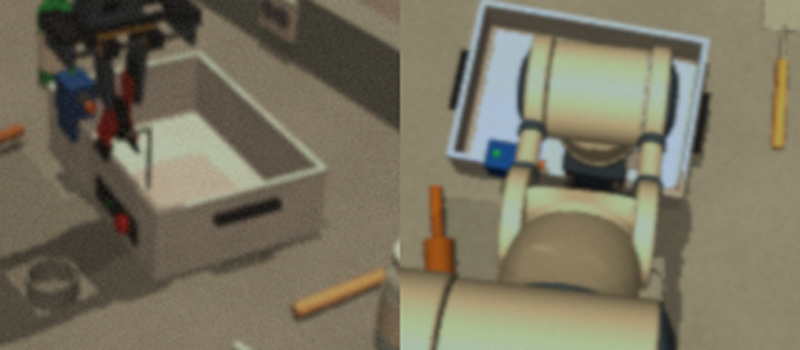

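The picture shows the clip hanging upright above the front wall (side crop around 120,120), with the rod at about (150,160) on the inner side of the bath. Next: lower it to feel the rim, then feel the plunger just above the rim, where there is no friction.

```bash
cat > feel.py <<'E'
from h import *
f0=np.load("f0.npy")
r.move_linear(tcp(bw(-116,-50,108)),max_speed=60); r.wait(.1)
z=108; zr=None
print("start",ft()-f0)
while z>90:
    z-=.7; r.move_linear(tcp(bw(-116,-50,z)),max_speed=15); f=ft()-f0
    if abs(f[0])>8: print("side!",z,f); break
    if f[2]>3: zr=z; break
o=r.get_obs(); print("rim cmd z",zr,f,o["ee_pos"][2]-45.2,o["time_s"])
if zr:
    zf=zr+2.5; r.move_linear(tcp(bw(-116,-50,zf)),max_speed=30); r.wait(.1); g0=ft(10)
    y=-50; r.move_linear(tcp(bw(-116,-32,zf)),max_speed=40); y=-32; log=[]
    print("g0",g0-f0, ft()-g0)
    while y<40:
        y+=1; r.move_linear(tcp(bw(-116,y,zf)),max_speed=25); f=ft(4)-g0
        yb=place(np.array([[*(r.get_obs()["ee_pos"][:2]-b[:2]),0]]),[0,0,-b[2]])[0,1]
        log.append((y,yb,f[1],f[0],f[2]))
        if f[1]<-3.6: break
    print(np.round(log[-10:],2)); np.savez("feel.npz",log=np.array(log),zr=zr)
print(r.get_obs()["time_s"],r.get_obs()["grip_width"])
E
python3 feel.py
```

```text
start [-0.15800128  0.33703792  0.92842762]
rim cmd z 101.69999999999997 [-1.68686795  0.4250316   6.88142459] 101.95721019111177 16.3
g0 [-0.51033537  0.06892498  0.50949036] [ 0.00280226 -0.22512911  0.18963976]
[[-1.   -0.95  0.02  0.1   0.26]
 [ 0.    0.02 -0.03  0.11  0.07]
 [ 1.    1.04 -0.24  0.17  0.63]
 [ 2.    2.02  0.12  0.12 -0.39]
 [ 3.    3.02 -0.32 -0.08 -0.18]
 [ 4.    4.01 -0.86 -0.22  0.33]
 [ 5.    4.98 -1.34 -0.35  0.39]
 [ 6.    5.96 -2.13  0.3   0.21]
 [ 7.    6.97 -3.16 -0.33  0.93]
 [ 8.    7.97 -3.99  0.16  0.62]]
28.7167 28.305255738991818
```

The rim is at z of about 101.7 against 100 expected. The plunger touches at y=3.0 and reads 4 N at y=8, with the 0.8 N/mm slope it should have. Next: seat the clip, push, and release gradually while pressing down.

```bash
cat > seat.py <<'E'
from h import *
f0=np.load("f0.npy"); z=102.2
def go(y,z,v=25): r.move_linear(tcp(bw(-116,y,z)),max_speed=v)
def press(y,z,lo,hi,n=6):
    for _ in range(n):
        f=ft(4)-f0
        if lo<=f[2]<=hi: break
        z-=np.clip(((lo+hi)/2-f[2])/14,-.5,.5); go(y,z,15)
    return z,ft(4)-f0
def yb(): 
    e=r.get_obs()["ee_pos"]; return place(np.array([[*(e[:2]-b[:2]),0]]),[0,0,-b[2]])[0]
go(0,104.2,50); go(0,z); z,f=press(0,z,9,14); print("seated",z,f)
y=0
for y in(3,5.5,8): go(y,z); z,f=press(y,z,9,14,3); print(y,yb()[:2],z,f)
go(8.4,z); y=8.4; z,f=press(y,z,10,14); print(y,yb()[:2],z,f,r.get_obs()["time_s"])
for n in(30,22,18,15,12,9,6,4):
    claw.clamp(n); z,f=press(y,z,8,14,3); o=r.get_obs(); print(n,o["grip_width"],o["finger_force"],np.round(z,2),np.round(f,2),yb()[1],o["time_s"])
cv2.imwrite("pics/r_side.png",cv2.resize(eyes.camera("side")[130:250,270:390],None,fx=4.5,fy=4.5,interpolation=2))
E
python3 seat.py
```

```text
seated 101.38974108515737 [-3.13742618  1.17819913 11.97372031]
3 [-115.69279635    2.88931223] 101.38974108515737 [-1.60624464 -2.37280102 10.48486542]
5.5 [-115.64946657    5.20937029] 101.38974108515737 [-1.50550416 -4.09637896 10.55678202]
8 [-115.61378648    7.53007219] 101.38974108515737 [-1.09454672 -5.81386442 10.74115391]
8.4 [-115.62941273    7.68297166] 101.38974108515737 [-1.07581396 -7.54424301 11.08587381] 31.1917
30 29.105663687643393 30.0023318559397 101.39 [-1.21 -7.18 10.95] 7.759417704594641 31.475
22 28.698341351078458 22.001403015456162 101.39 [-1.83 -7.04 10.83] 7.832349726802644 31.7583
18 29.907953711279617 18.001280906028114 101.39 [-1.   -5.65  9.9 ] 7.910101033598423 32.0417
15 51.336548841839885 15.002480261027813 100.37 [ 0.31 -5.38  8.67] 8.335856373340848 33.3083
12 65.76520932689225 12.003607861697674 99.15 [-1.84 -2.95 10.06] 8.393085034594936 34.4083
9 65.91227004471045 9.003976928070188 99.15 [-1.11 -3.11  9.81] 8.360306999217155 34.6917
6 66.2399340014026 6.003191443160176 99.15 [-1.42 -3.22  8.43] 8.403165132333458 34.975
4 66.40102651108211 4.0011384431272745 98.4 [-1.22 -0.37  7.75] 8.563559861658412 36.075
```

View pics/r_side.png

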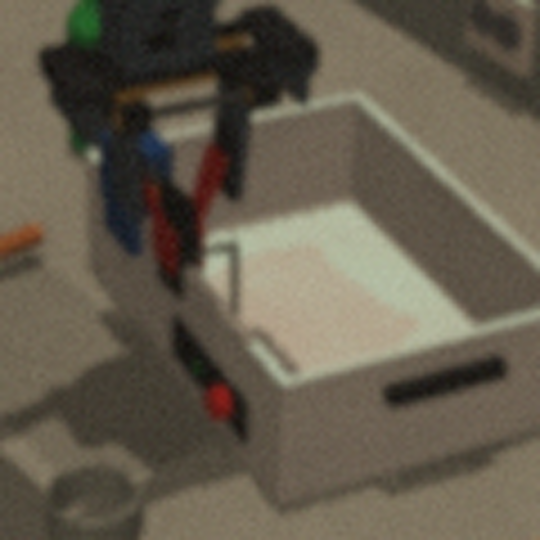

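The clip grips the wall upright (around 175,220), with the paddles splayed to 66 mm and the probe inside. Now I release, back off upward and check where it stands.

```bash
python3 - <<'E'
from h import *
claw.let_go(); r.wait(.2); print(ft())
e=r.get_obs()["ee_pos"].copy(); e[2]+=130; r.move_linear(e,max_speed=120)
e[2]+=50; e[0]-=150; e[1]-=100; r.move_linear(e,max_speed=200); r.wait(.3)
mk={}
for c in("top","side"):
    i=eyes.camera(c); cv2.imwrite(f"pics/e_{c}.png",i); t=models.trace(c,"clip"); print(c,[round(d["p"],2) for d in t], t and t[0]["region"].sum())
    if t and t[0]["p"]>.5: mk[c]=t[0]["region"].astype(float)
w=bw(-116,8,0)
for q in [mk]+[{c:m} for c,m in mk.items()]:
    p,err=fit(q,CLIP,[w[0],w[1],b[2]],scale=(8,8,.001)); print(list(q),place(np.array([[p[0]-b[0],p[1]-b[1],0]]),[0,0,-b[2]]),err)
print(r.get_obs()["time_s"])
a=cv2.imread("pics/e_side.png")[140:220,275:355]; d=cv2.imread("pics/e_top.png")[165:245,265:345]
cv2.imwrite("pics/e2.png",cv2.resize(np.hstack([a,d]),None,fx=5,fy=5,interpolation=2))
E
```

```text
[ 0.36724322 -0.08489522 -0.09091229]
top [0.48, 0.47] 49
side [0.65] 227
['side'] [[-116.64884067   -1.39555476    0.        ]] 108.34117647058824
['side'] [[-116.64884067   -1.39555476    0.        ]] 108.34117647058824
39.7583
```

View pics/e2.png

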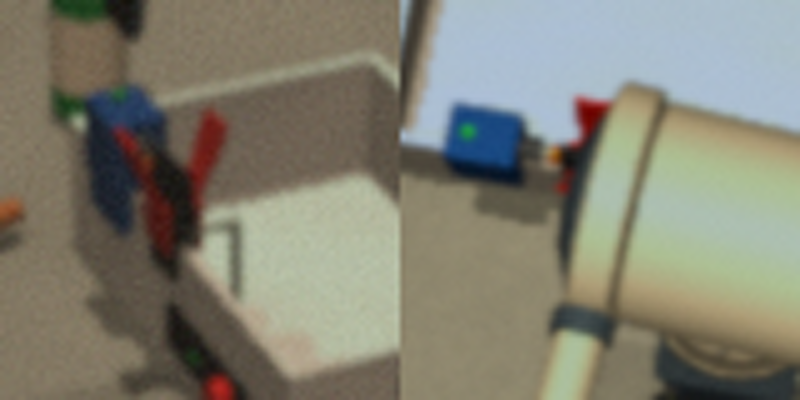

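The clip is on the wall and touching the plunger. I move the arm clear, then overlay the model to check tilt and position.

```bash
python3 - <<'E'
from h import *
r.movej([-.9,.2,1.3,0,1.6,0]); r.wait(.2)
ims=[]; mk={}
for c,(x,y) in dict(side=(275,140),top=(265,165)).items():
    i=eyes.camera(c); cv2.imwrite(f"pics/e3_{c}.png",i)
    hsv=cv2.cvtColor(i,cv2.COLOR_BGR2HSV); red=((hsv[...,0]<8)|(hsv[...,0]>172))&(hsv[...,1]>140)&(hsv[...,2]>50)
    red[:,:x]=0;red[:,x+80:]=0;red[:y]=0;red[y+65 if c=="side" else y+38:]=0
    n,l,s,ce=cv2.connectedComponentsWithStats(red.astype(np.uint8)); print(c,[(s[k,4],np.round(ce[k],1)) for k in range(1,n) if s[k,4]>4])
    for P in(CLIP[2],CLIP[3]): print(" pred paddle",np.round(proj(c,place(P,[*bw(-116,8,0)[:2],b[2]])).mean(0),1))
    t=models.trace(c,"clip")
    if t: print(round(t[0]["p"],2),t[0]["region"].sum()); mk[c]=t[0]["region"].astype(float)
    im=cv2.resize(i[y:y+80,x:x+80],None,fx=5,fy=5,interpolation=2); ov=im.copy()
    for B in CLIP+PROBE:
        h=cv2.convexHull(((proj(c,place(B,[*bw(-116,8,0)[:2],b[2]]))+.5-[x,y])*5-.5).astype(np.float32)); cv2.polylines(ov,[h.astype(np.int32)],True,(255,255,255),1)
    ims.append(np.hstack([im,ov]))
for q in [mk]+[{c:m} for c,m in mk.items()]:
    w=bw(-116,8,0); p,err=fit(q,CLIP,[w[0],w[1],b[2]],scale=(8,8,.001)); print(list(q),place(np.array([[p[0]-b[0],p[1]-b[1],0]]),[0,0,-b[2]]),err)
cv2.imwrite("pics/e4.png",cv2.resize(np.vstack(ims),(600,600)))
print(r.get_obs()["time_s"])
E
```

```text
side [(np.int32(75), array([315.5, 170.5])), (np.int32(90), array([305.1, 179.3]))]
 pred paddle [316.3 167.4]
 pred paddle [301.  170.8]
0.76 287
top [(np.int32(59), array([303.6, 190.3])), (np.int32(40), array([302. , 200.8]))]
 pred paddle [304.3 187.2]
 pred paddle [301.2 202.2]
0.76 243
['side', 'top'] [[-115.9077033     7.84147007    0.        ]] 184.6980392156863
['side'] [[-116.49945951    4.70341785    0.        ]] 92.70980392156864
['top'] [[-115.80438292    8.55843979    0.        ]] 83.67450980392157
41.525
```

View pics/e4.png

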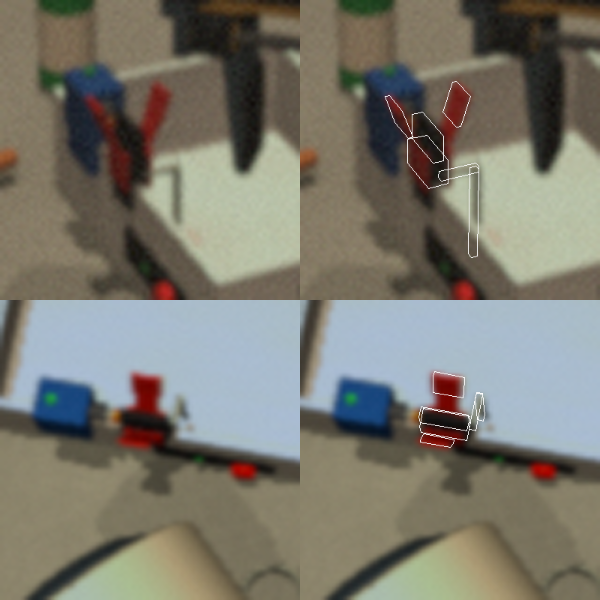

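```bash
python3 - <<'E'
from h import *
for f,y,dz in(("h_side",-50,45),("e_side",8,0),("e3_side",8,0)):
    i=cv2.imread(f"pics/{f}.png").astype(float).sum(2)/3; out=[]
    for zz in(104,98,92,86,80,74):
        u,v=proj("side",place(np.array([[32,-26,zz]],float),[*bw(-116,y,0)[:2],b[2]],dz))[0]
        rr=int(round(v)); xs=np.arange(int(u)-6,int(u)+9); p=i[rr-1:rr+2,xs].mean(0); w=np.clip(np.median(p)-8-p,0,None)
        out.append((round(u,1),rr,round((w*xs).sum()/(w.sum()+1e-9)-u,2),round(w.max())))
    print(f,out)
E
```

```text
h_side [(np.float64(329.4), 183, np.float64(-4.26), 71), (np.float64(329.4), 185, np.float64(-4.1), 111), (np.float64(329.3), 187, np.float64(-4.06), 114), (np.float64(329.3), 188, np.float64(-3.93), 96), (np.float64(329.2), 190, np.float64(-2.81), 53), (np.float64(329.2), 192, np.float64(-0.08), 60)]
e_side [(np.float64(321.1), 187, np.float64(-1.48), 50), (np.float64(321.1), 188, np.float64(-1.0), 61), (np.float64(321.0), 190, np.float64(-0.03), 62), (np.float64(321.0), 191, np.float64(-0.3), 58), (np.float64(321.0), 193, np.float64(-1.0), 59), (np.float64(320.9), 194, np.float64(-1.87), 53)]
e3_side [(np.float64(321.1), 187, np.float64(-1.47), 51), (np.float64(321.1), 188, np.float64(-1.0), 59), (np.float64(321.0), 190, np.float64(0.19), 61), (np.float64(321.0), 191, np.float64(0.15), 63), (np.float64(321.0), 193, np.float64(-0.39), 63), (np.float64(320.9), 194, np.float64(-1.37), 57)]
```

```bash
python3 - <<'E'
from h import *
for f,y,dz in(("h_side",-50,45),("e_side",8,0),("e3_side",8,0)):
    i=cv2.imread(f"pics/{f}.png").astype(float).sum(2)/3; out=[]
    for zz in np.arange(96,40,-4):
        u,v=proj("side",place(np.array([[32,-26,zz]],float),[*bw(-116,y,0)[:2],b[2]],dz))[0]
        xs=np.arange(-2.5,4.6,.1); p=cv2.remap(cv2.GaussianBlur(i,(0,0),.7).astype(np.float32),(u+xs[None]).astype(np.float32),np.full((1,len(xs)),v,np.float32),cv2.INTER_CUBIC)[0]
        k=p.argmin(); out.append((round(xs[k],1),int(p.max()-p[k])))
    print(f,out)
E
```

```text
h_side [(np.float64(0.0), 58), (np.float64(0.1), 55), (np.float64(0.0), 55), (np.float64(0.0), 60), (np.float64(0.0), 63), (np.float64(-0.1), 63), (np.float64(0.0), 64), (np.float64(0.0), 62), (np.float64(0.1), 56), (np.float64(0.1), 52), (np.float64(0.1), 50), (np.float64(0.0), 52), (np.float64(-0.1), 57), (np.float64(-0.1), 59)]
e_side [(np.float64(0.6), 66), (np.float64(0.6), 65), (np.float64(0.6), 66), (np.float64(0.6), 66), (np.float64(0.7), 64), (np.float64(0.7), 63), (np.float64(0.8), 63), (np.float64(0.8), 62), (np.float64(0.8), 62), (np.float64(0.8), 53), (np.float64(-2.5), 60), (np.float64(-2.5), 72), (np.float64(-2.5), 81), (np.float64(-2.5), 83)]
e3_side [(np.float64(0.6), 65), (np.float64(0.6), 65), (np.float64(0.7), 67), (np.float64(0.7), 68), (np.float64(0.7), 66), (np.float64(0.7), 65), (np.float64(0.7), 64), (np.float64(0.8), 62), (np.float64(0.8), 58), (np.float64(1.0), 51), (np.float64(-2.5), 52), (np.float64(-2.5), 67), (np.float64(-2.5), 77), (np.float64(-2.5), 84)]
```

```bash
python3 -c "
from workcell import ticket
print(ticket.close_job())"
```

```text
the job is handed in; nothing more can be done
None
```

I handed the job in, and the hand-in returned no verdict: the clip grips the front wall upright with the probe inside and the plunger pressed at an estimated 3.5 N (give or take about 1 N, inferred from its position, not measured after release).

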